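Fit a fresh cell into the spring-and-clip holder and switch the unit on

TASK

Take the green cell from the tray and fit it into the grey power unit: put its flat end under the hood and push it back against the spring contact with the nub end still raised, then press the nub end down until the two copper clips hold it level against the end stop. Then push the unit's switch lever all the way over to its other side. Leave the red cell, the beaker and the tape roll where they are.

Things in the scene. Friction and masses are not known exactly. Their poses are not given: they have to be found in the camera images.
- green_cell: Fresh cylinder cell, green sleeve, white band near the nub, 32 mm diameter, 93 mm long, about 160 g. Origin on its axis, mid can; x axis along the cell towards the nub: flat end at x = -45, can to +45, nub (12 mm diameter) to +48 mm. Lies on its side in one of the tray's two rests, axis 30 mm above the bench; may roll about x.
- green_cell_nub (a point): Tip of the green cell's nub.
- red_cell: Spent cell in the other rest of the tray: same shape, size and axes as the green cell, red sleeve. Stays where it is.
- cell_tray: White tray fixed to the bench, 108 x 150 mm, plate 6 mm thick; origin on the bench under its centre. Two V rests for cells lying along its x axis (nubs towards +x) at y = +37.5 and -37.5 mm, each of two supports 8 mm wide at x = +34 and -34 mm. Between these the cell's sides are free for fingers, down to the plate.
- unit: Grey power unit fixed to the bench, plate 192 x 80 x 8 mm (x -60 to +132 mm). Origin on the bench; x along the cell place from hood to switch, y across, z up. V supports at x -27 to -21 and 44 to 53 mm hold a cell's axis 30 mm above the bench; from x = -20 to +42 mm its sides are free for fingers down to the plate. Blue dot at the flat-end side, red dot at the nub side.
- unit_seat (a point): Where the green cell's origin is when home: unit frame x = 11, y = 0, z = 30 mm, cell x along unit x. To pass the stop, first push the cell in deeper against the spring with its nub end raised 13 to 16 degrees: then its flat end reaches about x = -36 mm, its origin about 41 mm above the bench.
- unit_spring (a joint): Travel (m) of the spring contact, a steel button 15 mm wide on the cell place's axis: 0 = free, tip at x = -28 mm in the unit's frame; grows as it is pushed towards the hood's back wall, at most 0.013. Starts at 2 N and gains 1 N per mm. About 0.006 with a cell home.
- switch (a joint): Toggle lever of the unit: 0 = off, leaning to the unit's -y side; 1.0 rad = fully over, leaning to +y. It starts near off, stays where it is left and takes little force.
- switch_tip (a point): Centre of the red ball (26 mm diameter) at the tip of the switch lever, 45 mm from its pivot. The lever pivots about a line along the unit's x axis at x = 104, y = 0, 30 mm above the bench, and swings across the unit in its y direction (tip at y = -22 mm off, +22 mm fully over, 69 mm above the bench). Its grey block spans x 79 to 129, y -35 to +35 mm, top 33 mm above the bench.
- beaker_100: Small glass beaker, 53 x 59 x 70 mm, a bystander; origin at the centre of its underside.
- tape_roll: Roll of tape lying flat, 82 mm wide, 19 mm high, a bystander; origin at the centre of its underside.
- hood_edge (a point): Mid front edge of the black hood's roof, on its underside: unit frame x = -30, z = 54 mm. The roof top is 58 mm above the bench; side walls 40 mm apart inside, 48 mm outside; back wall's inner face at x = -46 mm. A cell dropped in level does not fit between hood and stop.
- clip_mid (a point): Midway between the noses of the two sprung copper clips, 28 mm apart: unit frame x = 48.5, z = 37 mm. Clips span x 42 to 55 mm, y to 22 mm either side, tops 40 mm above the bench. Pressing the cell down between them (10 to 15 N in all) spreads them 2 mm each; they close again over its upper half and hold it.
- stop_face (a point): Centre of the brass face of the end stop that the nub rests against: unit frame x = 59, z = 30 mm. Stop 18 mm wide, 7 mm thick, top 35 mm above the bench.

How it is judged:
On the way, in this order (a step that is already met when the one before it is completed fails the run):
1. the green cell's flat end presses the spring back by over 2 mm, its nub end raised by over 6 mm (value of joint unit_spring above 0.002 m and contact force between green_cell and unit_spring above 0.3 N and z of green_cell_nub in the frame of unit above 0.036 m and x of green_cell_nub in the frame of unit_seat above 0.02 m), for 0.1 s.
2. the green cell is home: centre within 4 mm of its place, level within 0.06 rad, spring pressed by over 3 mm (distance between green_cell and unit_seat below 0.004 m and angle between the x axis of green_cell and the x axis of unit, either way round below 0.06 rad and x of green_cell_nub in the frame of unit_seat above 0.03 m and value of joint unit_spring above 0.003 m), for 0.2 s.
3. the switch lever is over (joint above 0.8 rad) (value of joint switch above 0.8 rad), for 0.1 s.
At the end, for the whole second after the job is handed in: Green cell at rest in the unit, centre within 4 mm of its place, along the unit within 0.06 rad, nub at the stop, spring pressed by over 3 mm; switch lever over by more than 0.8 rad; red cell, beaker and tape roll within 30 mm of their starts (all of step 2 and linear speed of green_cell below 0.02 m/s and value of joint switch above 0.8 rad and distance of each of red_cell, beaker_100, tape_roll from where it was at the start of the episode below 0.03 m); the robot touches nothing.
It fails at once if the red cell, the beaker or the tape roll is moved by more than 30 mm (distance of any of red_cell, beaker_100, tape_roll from where it was at the start of the episode above 0.03 m).
It also fails if it takes over 64 s, if anything falls off the work surface, if the arm or the gripper's body presses on something with over 40 N, if the wrist force passes 120 N, or if a joint passes its speed limit or range.

ROBOT

A 6-joint arm with a two-finger parallel gripper is mounted at the origin on a cart in front of the work surface, level with it; the furniture and walls round the work are solid. World frame = base frame: x ahead of the robot, y to its left, z up, the work surface at z = 0. Lengths are in m, angles in rad, forces in N, time in s.
With the tool pointing down it reaches from about 0.35 to 0.775 m from the base axis. Payload 7.3 kg.
Tool frame: the origin (TCP) lies at the very end of the fingers, on their centre line; the grasp point (between the pads) lies 19 mm behind it (arm.grip_point_offset is the distance from the TCP to the grasp point, in m); z points along the fingers, y is the line along which they close (so a half turn about z gives the same grasp; the last joint's range is limited). The gripper opens to 92 mm and grips with 3 to 60 N. Pads are 19 mm wide; open, the fingers measure 130 mm over their backs; the gripper's body (75 mm by 190 mm) begins 47 mm behind the grasp point.
Start: joints at [0.996, 0.342, 1.524, -0, 1.275, -0.146], TCP at [0.218, 0.477, 0.227] pointing down, gripper open.
Joint ranges: [-2.53, 2.53], [-0.77, 2.02], [0.04, 2.7], [-1, 4.14], [0.28, 2.66], [-3.11, 3.11]. Speed limits (rad/s): [2.57, 2.57, 3.14, 3.14, 3.14, 3.14].

INTERFACE

Orientations are given as a 3x3 rotation matrix whose columns are the frame's x, y, z axes.
In Python, from plant import arm gives the robot as it stands.
- The arm moves only by the tool drive_effector, called after ">>>" as name(argument=value, ...), one argument or row to a line, values as JSON. Schema: {"type":"object","properties":{"ticks":{"type":"array","items":{"type":"array","items":{"type":"array","items":{"type":"number"},"minItems":7,"maxItems":7},"minItems":1,"maxItems":12},"minItems":1,"maxItems":1},"grip_force":{"type":"number"},"only":{"type":"string"},"quiet":{"type":"boolean"},"lines":{"type":"string"}},"required":["ticks"],"additionalProperties":false}. ticks is a list that holds a single list of rows (three levels of brackets), with 1 to 12 rows, each of 7 numbers: the opening from 0.0 (shut) to 1.0 (fully open), then dx, dy, dz in m, then a rotation vector rx, ry, rz in rad; each row is the pose to reach, as a shift and turn from the pose commanded when the call began, along the tool's axes at that moment; what a row does not reach only later rows make up. A row lasts 1/8 s, in which the tool goes at most 0.0625 m and 0.188 rad, less where a joint would pass 70% of its speed; a pose out of reach is approached as far as the arm can. The fingers move at their own pace and stop on an object; grip_force is the grip in N (left out, the last holds). Time passes only in rows, so rows that do not move let the fingers close. The tool returns the time, the measured TCP pose, the force, the opening and the grip force at its end. only (a regular expression) keeps the lines of the reply that match it, lines (a string "A,B") keeps lines A to B, and quiet returns only ok. Input that does not fit is refused with a message, and nothing moves.
- arm.get_obs(): the state, without advancing time (a new reading comes with each control period).
- arm.read_camera(name): name is "scene" or "top"; returns the picture (420x560x3 uint8, red, green, blue); there is no depth.
- arm.camera_params(name): a dict with "vertical_fov" (degrees; the focal length in pixels is half the picture's height over the tangent of half this angle, whatever the lens; pixels are square), "cx", "cy" (the principal point, pixels), "eye" and "attitude" of the camera in the world. Camera axes: x right, y up, looking along -z (the intrinsics and any distortion apply to the point x, -y, -z); pixel columns grow to the right and rows downward; lengths in m; the calibration is good to about 2 mm. A picture is of the moment at which its call begins. camera_params takes no time and is no camera call.
- arm.job_done(): hands the job in; it is judged then, once.
The state is a dict: "t": time; "qpos": joint angles; "joint_vel": joint speeds; "effort": joint torques, N m; "eef_pos": TCP position; "tcp_rot": TCP orientation; "wrist_force": force on the tool from outside, world axes, zero at the start; "wrist_torque": the same for the moment, N m; "gripper_width": opening from 0.0 (shut) to 1.0 (fully open); "grasp_force": force on a finger pad.
Only numpy, scipy, OpenCV 4.12 (cv2) and the standard library are available. Lean on these libraries where they do the work, as an engineer would, in place of code of your own. Each camera call takes 0.05 s, during which the arm holds its last target. There are 200 camera calls.

## Working session

There is one attempt and no reset: what is moved stays moved. The work goes in short steps, Python scripts to look and compute and a tool call to move; the robot and the scene stay as the last step left them, time stands still between calls to the robot, and variables do not carry over. Pictures are saved under pics/ and viewed, at most 10 in all, crops included, and the job is handed in when it is done.

```bash
ls; mkdir -p pics; python3 - <<'E'
from plant import arm
import cv2
for n in("scene","top"):
    print(n,arm.camera_params(n)); cv2.imwrite(f"pics/{n}0.png",arm.read_camera(n)[:,:,::-1])
o=arm.get_obs();print(o["t"],o["eef_pos"],o["tcp_rot"],arm.grip_point_offset)
E
```

```text
pics
plant.py
scene {'vertical_fov': 51.84708372569522, 'cx': 274.29497211117985, 'cy': 206.2416651147816, 'eye': array([-0.24820144, -0.41687579,  0.8119958 ]), 'attitude': array([[ 0.44177352,  0.58482489, -0.68030581],
       [-0.89689894,  0.27083015, -0.34960452],
       [-0.0202101 ,  0.76461158,  0.64417442]])}
top {'vertical_fov': 52.77993226401905, 'cx': 275.2609013330219, 'cy': 203.83439913542318, 'eye': array([ 0.33809023, -0.03395066,  1.36143225]), 'attitude': array([[ 0.02448863,  0.98915956, -0.14478838],
       [-0.99969007,  0.02358116, -0.0079807 ],
       [-0.00447991,  0.14493894,  0.98943046]])}
0.1 [0.21807956 0.47719441 0.22612046] [[-9.09474212e-01  4.15759734e-01 -7.08122933e-04]
 [ 4.15760298e-01  9.09473540e-01 -1.11994854e-03]
 [ 1.78389564e-04 -1.31297372e-03 -9.99999122e-01]] 0.0188
```

View pics/scene0.png

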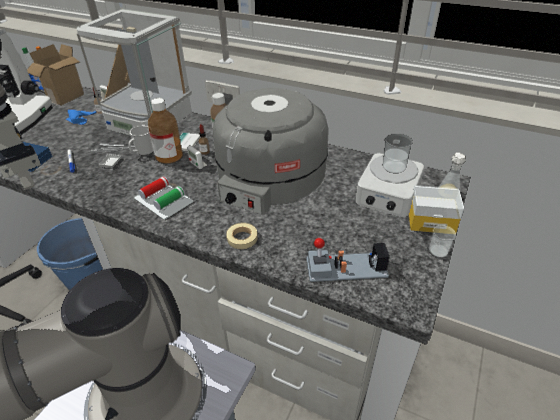

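View pics/top0.png

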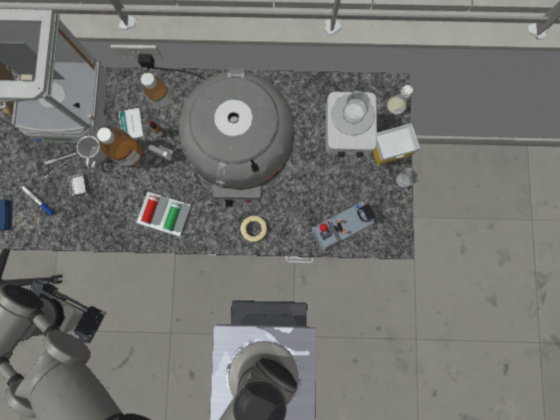

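The scene view shows the tray near (165,198), the tape at (242,236) and the unit at (347,263). In the top view they are at (165,213), (253,228) and (345,225), with the red ball at the unit's left end. I'll enlarge these areas.

```bash
python3 - <<'E'
import cv2,numpy as np
s=cv2.imread("pics/scene0.png");t=cv2.imread("pics/top0.png")
c=lambda im,x,y:cv2.resize(im[y:y+60,x:x+80],(400,300),interpolation=cv2.INTER_CUBIC)
cv2.imwrite("pics/crop1.png",np.vstack([np.hstack([c(s,125,165),c(t,125,185)]),np.hstack([c(s,312,228),c(t,305,195)])]))
E
```

```text
(no output)
```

View pics/crop1.png

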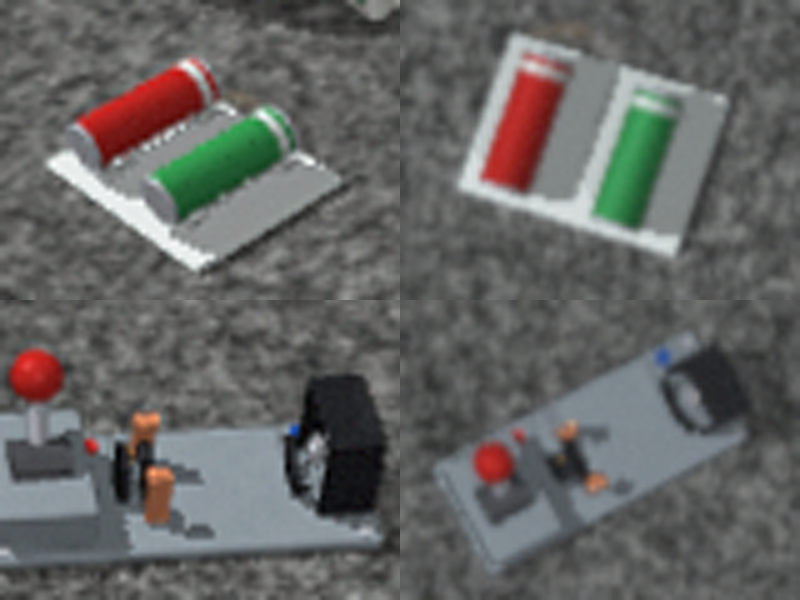

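The crops show the corners clearly, with these values at 5x. In the scene crop, the tray corners are (47,160), (200,270) and (352,180). In the top crop they are (115,35), (328,98), (278,257) and (60,187). The top crop also gives four unit plate corners, the ball near (93,162) and the clips at (169,130) and (197,183). I'll fit the poses next and overlay the result as a check.

```bash
cat > h.py <<'E'
import cv2,numpy as np
from plant import arm
from scipy.optimize import least_squares
P={n:arm.camera_params(n) for n in("scene","top")}
def proj(n,X):
    p=P[n];c=(np.atleast_2d(X)-p["eye"])@p["attitude"]
    f=210/np.tan(np.radians(p["vertical_fov"]/2))
    return np.c_[p["cx"]-f*c[:,0]/c[:,2],p["cy"]+f*c[:,1]/c[:,2]]
def tri(obs):  # {cam:pixel} -> world point
    r=least_squares(lambda X:np.concatenate([(proj(n,X)[0]-u) for n,u in obs.items()]),[.5,0,.03]);return r.x,np.abs(r.fun).max()
def place(pose,X): # pose x,y,yaw
    c,s=np.cos(pose[2]),np.sin(pose[2]);return np.asarray(X)@np.array([[c,-s,0],[s,c,0],[0,0,1]]).T+[pose[0],pose[1],0]
def blob(im,kind,box):
    x,y,w,h=box;a=im[y:y+h,x:x+w].astype(float);R,G,B=a[...,0],a[...,1],a[...,2]
    m=(R>1.8*np.maximum(G,B))&(R>80) if kind=="red" else (G>1.3*np.maximum(R,B))&(G>60)
    yy,xx=np.nonzero(m);pts=np.c_[xx+x,yy+y];return pts.mean(0),pts
E
cat > fit.py <<'E'
from h import *
im={n:cv2.imread(f"pics/{n}0.png")[:,:,::-1] for n in P}
def px(crop,o): return (np.array(crop,float)+.5)/5-.5+o
def fit(L,x0):
    f=lambda p:np.concatenate([(proj(n,place(p,np.array(X)/1e3))[0]-u) for n,X,u in L])
    r=least_squares(f,x0,loss="soft_l1");return r.x,r.fun.reshape(-1,2)
so,to=np.array([125,165]),np.array([125,185])
L=[("top",(54,75,6),px((115,35),to)),("top",(54,-75,6),px((328,98),to)),("top",(-54,-75,6),px((278,257),to)),("top",(-54,75,6),px((60,187),to)),
("scene",(-54,75,6),px((47,160),so)),("scene",(-54,-75,6),px((200,270),so)),("scene",(54,-75,6),px((352,180),so))]
tray,r=fit(L,[.5,.3,0]);print("tray",tray.round(4));print(r.round(1).tolist())
so,to=np.array([312,228]),np.array([305,195])
bs,_=blob(im["scene"],"red",(310,232,20,17));bt,_=blob(im["top"],"red",(312,220,18,16))
X,e=tri({"scene":bs,"top":bt});print("ball",X.round(4),e)
L=[("top",(132,-40,8),px((37,168),to)),("top",(132,40,0),px((90,272),to)),("top",(-60,-40,8),px((292,33),to)),("top",(-60,40,8),px((348,135),to)),
("scene",(-60,40,8),px((380,240),so)),("top",(48.5,-18,40),px((169,130),to)),("top",(48.5,18,40),px((197,183),to)),
("scene",(48.5,-18,40),px((146,120),so)),("scene",(48.5,18,40),px((160,172),so)),("top",(104,-21.6,69.5),bt),("scene",(104,-21.6,69.5),bs)]
unit,r=fit(L,[.5,-.25,2.]);print("unit",unit.round(4));print(r.round(1).tolist())
gs,_=blob(im["scene"],"green",(148,180,40,32));gt,_=blob(im["top"],"green",(160,200,24,34))
g,e=tri({"scene":gs,"top":gt});print("green sleeve",g.round(4),e)
d=np.array([np.cos(tray[2]),np.sin(tray[2])]);v=g[:2]-tray[:2];print("in tray",v@d,v@[-d[1],d[0]])
np.save("pose.npy",[tray,unit])
def box(x0,x1,y0,y1,z0,z1): 
    return np.array([(x,y,z) for z in(z0,z1) for x,y in((x0,y0),(x1,y0),(x1,y1),(x0,y1))])/1e3
out=[]
for n,o1,o2 in(("scene",(125,165),(305,228)),("top",(125,185),(305,195))):
    col=[]
    for o,pose,bx in((o1,tray,[box(-54,54,-75,75,6,6),box(-45,45,-53.5,-21.5,30,30)]),(o2,unit,[box(-60,132,-40,40,8,8),box(-50,-30,-24,24,58,58),box(42,55,-22,22,40,40),box(79,129,-35,35,33,33)])):
        a=cv2.resize(im[n][o[1]:o[1]+60,o[0]:o[0]+80,::-1],(400,300),interpolation=cv2.INTER_CUBIC)
        for b in bx: cv2.polylines(a,[((proj(n,place(pose,b[:4]))-o+.5)*5-.5).round().astype(int)],True,(0,255,255),1)
        col.append(a)
    out.append(np.vstack(col))
cv2.imwrite("pics/ov.png",np.hstack(out))
E
python3 fit.py
```

```text
tray [ 0.497   0.3358 -0.2744]
[[0.1, -0.8], [1.1, 0.0], [0.2, 0.1], [-0.2, 0.4], [0.0, 0.2], [-0.1, -0.2], [-0.9, -0.6]]
ball [ 0.4585 -0.1719  0.07  ] 0.07719861600395461
unit [ 0.4901 -0.2733  2.0779]
[[-1.3, -0.3], [-0.2, 1.2], [-0.0, -0.8], [1.0, 0.6], [1.0, -0.1], [-0.1, 0.3], [-0.1, -0.2], [0.1, -0.5], [-0.2, -0.0], [-0.1, 0.1], [0.1, 0.1]]
green sleeve [0.481  0.3022 0.0335] 0.7334921801513588
in tray -0.006331364708978642 -0.036729061985999185
```

View pics/ov.png

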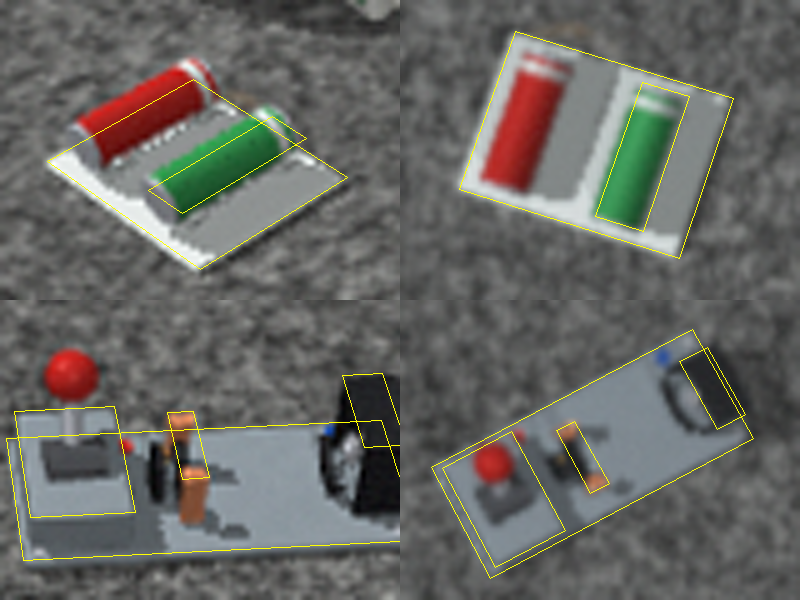

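The overlay matches the tray, the plate, the clips and the hood roof to within about 1 px. The ball triangulates to z = 70 mm (69 expected) and the green axis to about 33 mm (30 expected), so the fit can be used. Next is the pre-grasp.

```bash
cat >> h.py <<'E'
from scipy.spatial.transform import Rotation as Ro
def rot(yaw,tilt=0): # tool pointing down, tool x = -cell x ; tilt raises the nub
    R=np.c_[[-np.cos(yaw),-np.sin(yaw),0],[-np.sin(yaw),np.cos(yaw),0],[0,0,-1]]
    return Ro.from_rotvec(tilt*np.array([np.sin(yaw),-np.cos(yaw),0])).as_matrix()@R
def delta(tcp,R):
    o=arm.get_obs();A=o["tcp_rot"]
    print("t",round(o["t"],2),"shift",(A.T@(tcp-o["eef_pos"])).round(4),"rv",Ro.from_matrix(A.T@R).as_rotvec().round(4))
E
python3 - <<'E'
from h import *
tray,unit=np.load("pose.npy")
g=place(tray,[[.012,-.0373,.012]])[0];print(g)
delta(g+[0,0,.075],rot(tray[2]))
E
```

```text
[0.49845846 0.296681   0.012     ]
t 0.1 shift [-0.3301 -0.0474  0.1391] rv [-0.0013 -0.0003 -0.1544]
```

>>> drive_effector(
  ticks=[
    [[0.6,-0.165,-0.024,0.05,0,0,-0.077],[0.6,-0.33,-0.047,0.1,0,0,-0.154],[0.6,-0.33,-0.047,0.1,0,0,-0.154],[0.6,-0.33,-0.047,0.1,0,0,-0.154],[0.6,-0.33,-0.047,0.139,0,0,-0.154],[0.6,-0.33,-0.047,0.139,0,0,-0.154],[0.6,-0.33,-0.047,0.139,0,0,-0.154],[0.6,-0.33,-0.047,0.139,0,0,-0.154]],
  ],
  grip_force=50,
)

```text
t: 1.1
eef_pos: [0.4984, 0.2977, 0.0877]
tcp_rot: [[-0.962, 0.272, -0.001], [0.272, 0.962, 0.0], [0.001, -0.0, -1.0]]
wrist_force: [-1.0, 0.5, -0.3]
gripper_width: 0.597
grasp_force: 0.0
```

```bash
python3 - <<'E'
from h import *
tray,unit=np.load("pose.npy")
g=place(tray,[[.012,-.0373,.012]])[0]
delta(g,rot(tray[2]))
E
```

```text
t 1.1 shift [-0.0004 -0.001   0.0757] rv [-0.0002 -0.0008 -0.0008]
```

>>> drive_effector(
  ticks=[
    [[0.6,0,-0.001,0.04,0,0,0],[0.6,0,-0.001,0.076,0,0,0],[0.6,0,-0.001,0.076,0,0,0],[0.6,0,-0.001,0.076,0,0,0]],
  ],
)

```text
t: 1.6
eef_pos: [0.4991, 0.2978, 0.0137]
tcp_rot: [[-0.963, 0.27, 0.003], [0.27, 0.963, 0.001], [-0.002, 0.002, -1.0]]
wrist_force: [0.7, 0.6, 0.6]
gripper_width: 0.595
grasp_force: 0.0
```

>>> drive_effector(
  ticks=[
    [[0.2,0,0,0,0,0,0],[0.2,0,0,0,0,0,0],[0.2,0,0,0,0,0,0],[0.2,0,0,0,0,0,0],[0.2,0,0,0,0,0,0]],
  ],
  grip_force=50,
)

```text
t: 2.22
eef_pos: [0.4997, 0.298, 0.0129]
tcp_rot: [[-0.962, 0.272, 0.003], [0.272, 0.962, 0.003], [-0.002, 0.004, -1.0]]
wrist_force: [0.6, 5.2, 2.7]
gripper_width: 0.338
grasp_force: 50.0
```

>>> drive_effector(
  ticks=[
    [[0.2,0,0,-0.04,0,0,0],[0.2,0,0,-0.1,0,0,0],[0.2,0,0,-0.16,0,0,0],[0.2,0,0,-0.19,0,0,0],[0.2,0,0,-0.19,0,0,0],[0.2,0,0,-0.19,0,0,0]],
  ],
)

```text
t: 2.98
eef_pos: [0.4977, 0.2961, 0.2]
tcp_rot: [[-0.962, 0.271, -0.003], [0.271, 0.962, -0.001], [0.002, -0.002, -1.0]]
wrist_force: [0.0, 0.1, -3.6]
gripper_width: 0.336
grasp_force: 50.0
```

```bash
python3 - <<'E'
from h import *
o=arm.get_obs();R=o["tcp_rot"];c=o["eef_pos"]-R[:,2]*.0188;print(o["eef_pos"])
out=[]
for n in P:
    im=arm.read_camera(n);u=proj(n,c)[0];a,b=(u-[40,30]).astype(int)
    k=cv2.resize(im[b:b+60,a:a+80,::-1],(400,300),interpolation=cv2.INTER_CUBIC)
    # predicted flat end, can end, nub with cell origin 12 mm towards flat from grip
    for x,col in((-.045,(255,0,0)),(.045,(0,255,255))):
        ring=c+R@np.zeros(3)-R[:,0]*(x-.012)+np.array([.016*(R[:,1]*np.cos(t)+R[:,2]*np.sin(t)) for t in np.linspace(0,6.28,24)])
        cv2.polylines(k,[((proj(n,ring)-[a,b]+.5)*5-.5).round().astype(int)],True,col,1)
    out.append(k)
cv2.imwrite("pics/grip.png",np.hstack(out))
E
```

```text
[0.49771227 0.29613469 0.19996742]
```

View pics/grip.png

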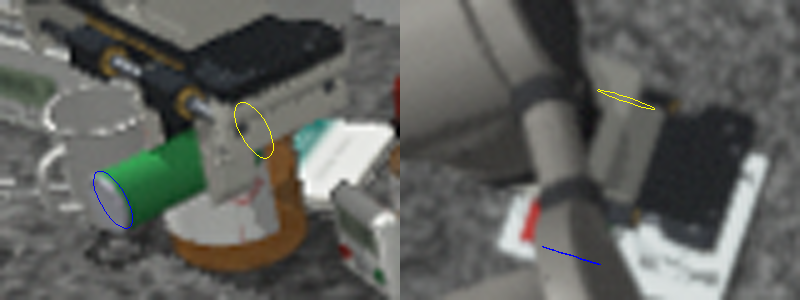

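The flat end's face, at about (113,200), lies on the predicted ring, so the grip offset of +12 mm is right to about 1 mm. At that offset, though, the fingertips would hit the clips on the approach. I'll set the cell back in its rest and re-grip 10 mm nearer its middle.

>>> drive_effector(
  ticks=[
    [[0.2,0,0,0.06,0,0,0],[0.2,0,0,0.12,0,0,0],[0.2,0,0,0.17,0,0,0],[0.2,0,0,0.187,0,0,0],[0.2,0,0,0.187,0,0,0],[0.6,0,0,0.187,0,0,0],[0.6,0,0,0.187,0,0,0],[0.6,0.010,0,0.187,0,0,0],[0.6,0.010,0,0.187,0,0,0]],
  ],
)

```text
t: 4.2
eef_pos: [0.4879, 0.2994, 0.0149]
tcp_rot: [[-0.963, 0.271, -0.001], [0.271, 0.963, -0.0], [0.001, -0.0, -1.0]]
wrist_force: [-0.1, 0.2, -0.5]
gripper_width: 0.6
grasp_force: 0.0
```

>>> drive_effector(
  ticks=[
    [[0.2,0,0,0,0,0,0],[0.2,0,0,0,0,0,0],[0.2,0,0,0,0,0,0],[0.2,0,0,0,0,0,0]],
  ],
  grip_force=55,
)

```text
t: 4.7
eef_pos: [0.4898, 0.3007, 0.0153]
tcp_rot: [[-0.962, 0.272, 0.002], [0.272, 0.962, 0.003], [-0.002, 0.003, -1.0]]
wrist_force: [0.6, 5.6, 1.0]
gripper_width: 0.335
grasp_force: 55.0
```

>>> drive_effector(
  ticks=[
    [[0.2,0,0,-0.03,0,0,0],[0.2,0,0,-0.09,0,0,0],[0.2,0,0,-0.15,0,0,0],[0.2,0,0,-0.2,0,0,0],[0.2,0,0,-0.2,0,0,0]],
  ],
)

```text
t: 5.32
eef_pos: [0.4908, 0.3001, 0.2191]
tcp_rot: [[-0.962, 0.271, 0.008], [0.271, 0.962, 0.004], [-0.007, 0.006, -1.0]]
wrist_force: [0.1, 0.2, -2.8]
gripper_width: 0.338
grasp_force: 55.0
```

```bash
python3 - <<'E'
from h import *
tray,unit=np.load("pose.npy")
print(unit, place(unit,[[.03,0,.2]]))
delta(np.array([.43,0,.2]),rot(unit[2]))
E
```

```text
[ 0.4900714 -0.2732965  2.077888 ] [[ 0.47550229 -0.24707168  0.2       ]]
t 5.33 shift [-0.0228 -0.3054  0.0175] rv [-0.0051  0.0099 -2.3527]
```

>>> drive_effector(
  ticks=[
    [[0.2,0.01,-0.04,0,0,0,0.18],[0.2,0.01,-0.09,0,0,0,0.36],[0.2,0,-0.14,0,0,0,0.54],[0.2,0,-0.18,0,0,0,0.72],[0.2,-0.01,-0.22,0,0,0,0.9],[0.2,-0.01,-0.26,0,0,0,1.08],[0.2,-0.02,-0.29,0,0,0,1.26],[0.2,-0.023,-0.305,0,0,0,1.44],[0.2,-0.023,-0.305,0,0,0,1.62],[0.2,-0.023,-0.305,0,0,0,1.8],[0.2,-0.023,-0.305,0,0,0,1.96],[0.2,-0.023,-0.305,0,0,0,1.96]],
  ],
)

```text
t: 6.82
eef_pos: [0.4276, -0.0005, 0.2135]
tcp_rot: [[0.615, 0.788, -0.003], [0.788, -0.615, 0.001], [-0.001, -0.002, -1.0]]
wrist_force: [-0.5, -0.3, -2.0]
gripper_width: 0.34
grasp_force: 55.0
```

```bash
python3 - <<'E'
from h import *
tray,unit=np.load("pose.npy")
cat=np.array([.0018,0,-.015])
def cell(x,z,tilt):
    R=rot(unit[2],tilt);delta(place(unit,[[x,0,z]])[0]-R@cat,R)
cell(.023,.17,0);cell(.023,.17,np.radians(15));cell(.022,.043,np.radians(15));print(rot(0,.26).round(2))
E
```

```text
t 6.83 shift [-0.1669  0.1944  0.0582] rv [-4.0000e-04  3.1000e-03  1.9718e+00]
t 6.83 shift [-0.1654  0.1909  0.0572] rv [ 0.2575 -0.1677  1.9588]
t 6.83 shift [-0.1656  0.1921  0.1842] rv [ 0.2575 -0.1677  1.9588]
[[-0.97  0.    0.26]
 [ 0.    1.    0.  ]
 [-0.26  0.   -0.97]]
```

>>> drive_effector(
  ticks=[
    [[0.2,-0.02,0.03,0,0,0,0.18],[0.2,-0.05,0.06,0,0,0,0.36],[0.2,-0.08,0.09,0,0,0,0.54],[0.2,-0.11,0.12,0,0,0,0.72],[0.2,-0.14,0.16,0,0,0,0.9],[0.2,-0.167,0.194,0,0,0,1.08],[0.2,-0.167,0.194,0,0,0,1.26],[0.2,-0.167,0.194,0,0,0,1.44],[0.2,-0.167,0.194,0,0,0,1.62],[0.2,-0.167,0.194,0,0,0,1.8],[0.2,-0.167,0.194,0,0,0,1.972],[0.2,-0.167,0.194,0,0,0,1.972]],
  ],
)

```text
t: 8.32
eef_pos: [0.4779, -0.2513, 0.2138]
tcp_rot: [[0.488, -0.873, -0.001], [-0.873, -0.488, 0.001], [-0.002, 0.001, -1.0]]
wrist_force: [0.2, -0.5, -1.6]
gripper_width: 0.333
grasp_force: 55.0
```

```bash
cat > c.py <<'E'
import sys
from h import *
tray,unit=np.load("pose.npy");cat=np.array([.0018,0,-.015])
def where():
    o=arm.get_obs();c=o["eef_pos"]+o["tcp_rot"]@cat-[unit[0],unit[1],0];u=unit[2];ax=-o["tcp_rot"][:,0]
    ca,sa=np.cos(u),np.sin(u);print("cell in unit mm",(np.array([ca*c[0]+sa*c[1],-sa*c[0]+ca*c[1],c[2]])*1e3).round(1),"tilt",np.degrees(np.arcsin(ax[2])).round(2),"wf",o["wrist_force"].round(1),"Fx_unit",(o["wrist_force"][:2]@[ca,sa]).round(1))
def cell(x,z,tilt,y=0):
    R=rot(unit[2],np.radians(tilt));delta(place(unit,[[x/1e3,y/1e3,z/1e3]])[0]-R@cat,R)
if __name__=="__main__":
    where()
    for a in sys.argv[1:]: cell(*map(float,a.split(",")))
E
python3 c.py 22,100,15 22,43,15
```

```text
cell in unit mm [ 23.3  -0.  228.8] tilt 0.09 wf [ 0.2 -0.5 -1.6] Fx_unit -0.5
t 8.32 shift [-2.300e-03 -1.000e-04  1.278e-01] rv [ 0.0011 -0.2602  0.0029]
t 8.32 shift [-2.200e-03 -1.000e-04  1.848e-01] rv [ 0.0011 -0.2602  0.0029]
```

>>> drive_effector(
  ticks=[
    [[0.2,0,0,0.05,0,-0.13,0],[0.2,-0.002,0,0.1,0,-0.26,0],[0.2,-0.002,0,0.148,0,-0.26,0],[0.2,-0.002,0,0.148,0,-0.26,0],[0.2,-0.002,0,0.148,0,-0.26,0]],
  ],
)

```text
t: 8.95
eef_pos: [0.478, -0.2502, 0.0683]
tcp_rot: [[0.471, -0.874, -0.123], [-0.845, -0.487, 0.224], [-0.255, -0.002, -0.967]]
wrist_force: [0.2, -0.9, -1.0]
gripper_width: 0.335
grasp_force: 55.0
```

```bash
python3 c.py 22,43,15; python3 - <<'E'
from h import *
from c import unit,cat
o=arm.get_obs();R=o["tcp_rot"];c=o["eef_pos"]+R@cat
out=[]
for n in P:
    im=arm.read_camera(n);u=proj(n,place(unit,[[.02,0,.05]]))[0];a,b=(u-[40,30]).astype(int)
    k=cv2.resize(im[b:b+60,a:a+80,::-1],(400,300),interpolation=cv2.INTER_CUBIC)
    for x,col in((-.045,(255,0,0)),(.045,(0,255,255))):
        ring=c-R[:,0]*x+np.array([.016*(R[:,1]*np.cos(t)+R[:,2]*np.sin(t)) for t in np.linspace(0,6.28,24)])
        cv2.polylines(k,[((proj(n,ring)-[a,b]+.5)*5-.5).round().astype(int)],True,col,1)
    out.append(k)
cv2.imwrite("pics/pre.png",np.hstack(out))
E
```

```text
cell in unit mm [20.5 -0.7 82.3] tilt 14.78 wf [ 0.2 -0.9 -1. ] Fx_unit -0.9
t 8.95 shift [0.0085 0.0007 0.0384] rv [-0.0012 -0.0038  0.0015]
```

View pics/pre.png

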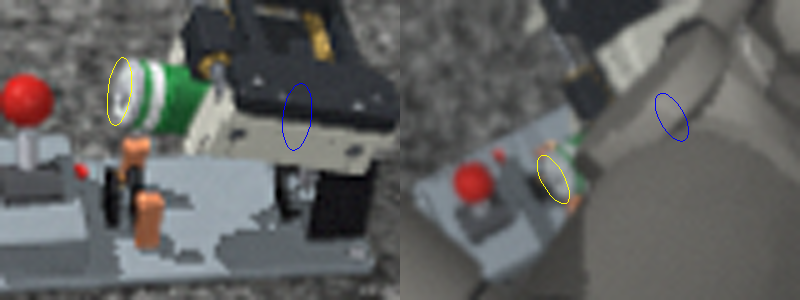

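The predicted nub-end ring at (119,92) coincides with the seen cell end, and the cell is lined up over the unit. I'll descend.

>>> drive_effector(
  ticks=[
    [[0.2,0.004,0,0.012,0,0,0],[0.2,0.008,0.001,0.025,0,0,0],[0.2,0.0085,0.001,0.038,0,0,0],[0.2,0.0085,0.001,0.038,0,0,0],[0.2,0.0085,0.001,0.038,0,0,0]],
  ],
)

```text
t: 9.68
eef_pos: [0.4755, -0.2485, 0.0274]
tcp_rot: [[0.468, -0.875, -0.125], [-0.845, -0.484, 0.226], [-0.258, -0.0, -0.966]]
wrist_force: [1.1, 1.3, 0.3]
gripper_width: 0.338
grasp_force: 55.0
```

```bash
python3 c.py 15,43,15 7.5,42,15
```

```text
cell in unit mm [23.1  0.7 41.4] tilt 14.95 wf [1.1 1.3 0.3] Fx_unit 0.6
t 9.68 shift [ 0.0074 -0.0007 -0.0036] rv [-0.0005 -0.0008 -0.0014]
t 9.68 shift [ 0.0149 -0.0007 -0.0046] rv [-0.0005 -0.0008 -0.0014]
```

>>> drive_effector(
  ticks=[
    [[0.2,0.003,0,-0.001,0,0,0],[0.2,0.007,0,-0.002,0,0,0],[0.2,0.011,0,-0.003,0,0,0],[0.2,0.014,0,-0.0035,0,0,0],[0.2,0.016,0,-0.004,0,0,0],[0.2,0.016,0,-0.004,0,0,0]],
  ],
)

```text
t: 10.42
eef_pos: [0.4822, -0.2609, 0.0269]
tcp_rot: [[0.468, -0.874, -0.128], [-0.844, -0.485, 0.229], [-0.263, 0.001, -0.965]]
wrist_force: [-2.3, 7.4, 0.8]
gripper_width: 0.338
grasp_force: 55.0
```

```bash
python3 c.py 7,41.5,15
```

```text
cell in unit mm [ 9.   0.8 40.9] tilt 15.24 wf [-2.3  7.4  0.8] Fx_unit 7.6
t 10.43 shift [ 0.0018 -0.0008 -0.0011] rv [ 0.0009  0.0043 -0.0007]
```

The spring reaction of 7.6 N means about 5.6 mm of travel, which agrees with the geometry (flat end near −34 mm). I'll push 3 mm deeper.

>>> drive_effector(
  ticks=[
    [[0.2,0.0015,-0.0005,0,0,0,0],[0.2,0.003,-0.0005,-0.0005,0,0,0],[0.2,0.003,-0.0005,-0.0005,0,0,0]],
  ],
)

```text
t: 10.8
eef_pos: [0.483, -0.2621, 0.0265]
tcp_rot: [[0.467, -0.874, -0.131], [-0.843, -0.485, 0.232], [-0.267, 0.002, -0.964]]
wrist_force: [-5.6, 11.7, 2.0]
gripper_width: 0.336
grasp_force: 55.0
```

```bash
python3 c.py 7.8,37.8,10 8.3,33.9,5 8.5,30,0
```

```text
cell in unit mm [ 7.5  0.7 40.4] tilt 15.47 wf [-5.6 11.7  2. ] Fx_unit 13.0
t 10.8 shift [ 0.0018 -0.0008  0.0027] rv [ 0.002   0.0954 -0.001 ]
t 10.8 shift [ 0.0037 -0.0008  0.0066] rv [ 0.002   0.1827 -0.0009]
t 10.8 shift [ 0.0058 -0.0008  0.0103] rv [ 0.002   0.27   -0.0008]
```

>>> drive_effector(
  ticks=[
    [[0.2,0.001,-0.0005,0.0015,0,0.05,0],[0.2,0.002,-0.0005,0.003,0,0.1,0],[0.2,0.003,-0.0005,0.005,0,0.14,0],[0.2,0.0035,-0.0005,0.0066,0,0.183,0],[0.2,0.0035,-0.0005,0.0066,0,0.183,0]],
  ],
)

```text
t: 11.42
eef_pos: [0.4837, -0.2625, 0.0188]
tcp_rot: [[0.483, -0.874, -0.044], [-0.871, -0.485, 0.075], [-0.087, 0.003, -0.996]]
wrist_force: [-5.0, 13.5, 1.7]
gripper_width: 0.34
grasp_force: 55.0
```

```bash
python3 c.py 8.7,29.5,0
```

```text
cell in unit mm [ 9.5  0.3 33.6] tilt 4.99 wf [-5.  13.5  1.7] Fx_unit 14.3
t 11.43 shift [ 0.0024 -0.0003  0.0041] rv [ 0.0026  0.0871 -0.0003]
```

>>> drive_effector(
  ticks=[
    [[0.2,0.0005,-0.0003,0.001,0,0.03,0],[0.2,0.001,-0.0003,0.002,0,0.06,0],[0.2,0.0015,-0.0003,0.003,0,0.09,0],[0.2,0.002,-0.0003,0.0045,0,0.1,0],[0.2,0.002,-0.0003,0.0045,0,0.1,0]],
  ],
)

```text
t: 12.05
eef_pos: [0.4845, -0.2636, 0.0148]
tcp_rot: [[0.485, -0.874, 0.003], [-0.874, -0.485, -0.012], [0.012, 0.003, -1.0]]
wrist_force: [-8.9, 18.0, 12.8]
gripper_width: 0.338
grasp_force: 55.0
```

```bash
python3 c.py 11,30,0 ; python3 - <<'E'
from h import *
from c import unit,cat
o=arm.get_obs();print(o["wrist_torque"].round(2));R=o["tcp_rot"];c=o["eef_pos"]+R@cat
n="scene";im=arm.read_camera(n);u=proj(n,place(unit,[[.03,0,.04]]))[0];a,b=(u-[40,30]).astype(int)
k=cv2.resize(im[b:b+60,a:a+80,::-1],(800,600),interpolation=cv2.INTER_CUBIC)
c=place(unit,[[.011,0,.03]])[0];R=rot(unit[2])
ring=c-R[:,0]*.045+np.array([.016*(R[:,1]*np.cos(t)+R[:,2]*np.sin(t)) for t in np.linspace(0,6.28,24)])
cv2.polylines(k,[((proj(n,ring)-[a,b]+.5)*10-.5).round().astype(int)],True,(0,255,255),1)
cv2.imwrite("pics/home.png",k)
E
```

```text
cell in unit mm [ 9.6  0.1 29.9] tilt -0.69 wf [-8.9 18.  12.8] Fx_unit 20.1
t 12.05 shift [-0.0016 -0.0002 -0.0002] rv [ 0.0031 -0.0121 -0.0004]
[2.87 1.49 0.16]
```

View pics/home.png

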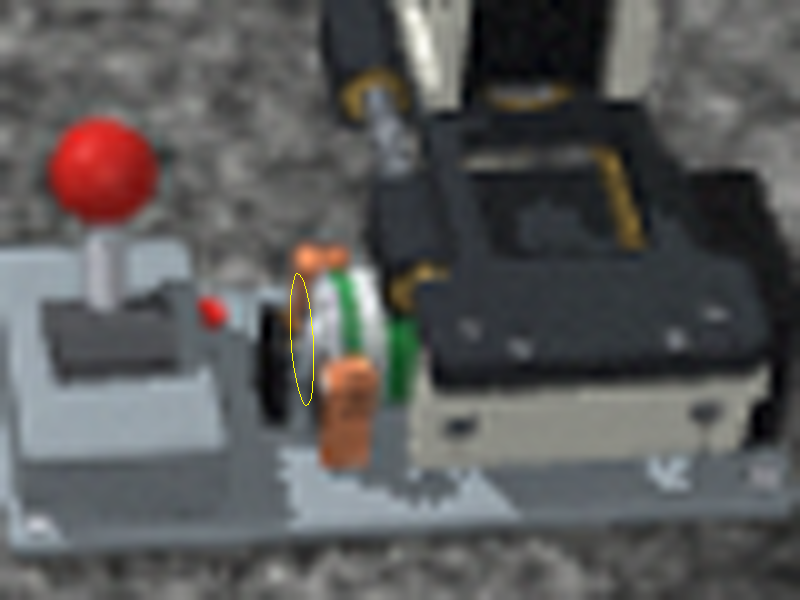

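The cell lies between the clips, with its end face about 2 mm deeper than the home ring at (302,340), as intended. I'll ease it forward to the stop, then open the gripper.

>>> drive_effector(
  ticks=[
    [[0.2,-0.0015,0,0.0005,0,0,0],[0.2,-0.003,0,0.001,0,0,0],[0.2,-0.003,0,0.001,0,0,0]],
  ],
)

```text
t: 12.48
eef_pos: [0.4845, -0.2635, 0.0148]
tcp_rot: [[0.485, -0.874, 0.007], [-0.874, -0.485, -0.017], [0.018, 0.002, -1.0]]
wrist_force: [-7.1, 9.4, 14.4]
gripper_width: 0.336
grasp_force: 55.0
```

```bash
python3 c.py
```

```text
cell in unit mm [ 9.7  0.1 29.8] tilt -1.02 wf [-7.1  9.4 14.4] Fx_unit 11.7
```

>>> drive_effector(
  ticks=[
    [[0.36,-0.003,0,0,0,0,0],[0.45,-0.003,0,0,0,0,0],[0.45,-0.003,0,0,0,0,0],[0.45,-0.003,0,0,0,0,0]],
  ],
)

```text
t: 12.98
eef_pos: [0.485, -0.2633, 0.0141]
tcp_rot: [[0.484, -0.875, 0.011], [-0.875, -0.484, -0.02], [0.023, -0.0, -1.0]]
wrist_force: [-0.4, 0.4, 0.3]
gripper_width: 0.452
grasp_force: 0.0
```

```bash
python3 c.py
```

```text
cell in unit mm [ 9.7 -0.4 29.1] tilt -1.32 wf [-0.4  0.4  0.3] Fx_unit 0.5
```

>>> drive_effector(
  ticks=[
    [[0.45,0,0,-0.02,0,0,0],[0.45,0,0,-0.06,0,0,0],[0.45,0,0,-0.12,0,-0.02,0],[0.45,0.05,0,-0.15,0,-0.023,0],[0.45,0.05,0,-0.15,0,-0.023,0]],
  ],
)

```text
t: 13.6
eef_pos: [0.5098, -0.3074, 0.1684]
tcp_rot: [[0.483, -0.876, 0.007], [-0.876, -0.483, -0.006], [0.008, -0.003, -1.0]]
wrist_force: [-0.2, 0.3, -0.7]
gripper_width: 0.448
grasp_force: 0.0
```

```bash
python3 - <<'E'
from h import *
from c import unit
im={n:arm.read_camera(n) for n in P};n="scene"
u=proj(n,place(unit,[[.03,0,.04]]))[0];a,b=(u-[40,30]).astype(int)
k=cv2.resize(im[n][b:b+60,a:a+80,::-1],(800,600),interpolation=cv2.INTER_CUBIC)
c=place(unit,[[.011,0,.03]])[0];R=rot(unit[2])
for x in(-.045,.045):
    ring=c-R[:,0]*x+np.array([.016*(R[:,1]*np.cos(t)+R[:,2]*np.sin(t)) for t in np.linspace(0,6.28,24)])
    cv2.polylines(k,[((proj(n,ring)-[a,b]+.5)*10-.5).round().astype(int)],True,(0,255,255),1)
cv2.imwrite("pics/home2.png",k);print(arm.get_obs()["eef_pos"])
E
```

```text
[ 0.50705233 -0.30376822  0.16469978]
```

View pics/home2.png

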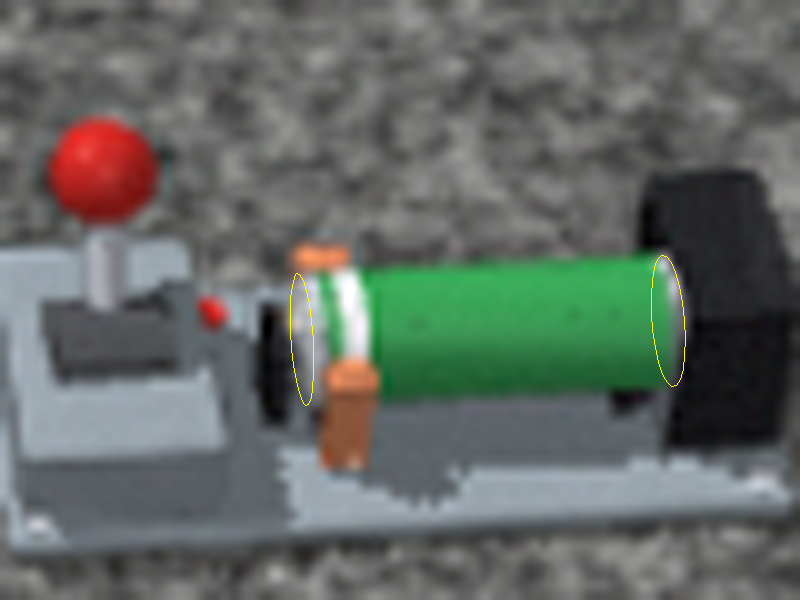

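The end faces and the top outline fit the home rings, with ends at x≈302 and 668 and the top at y≈255. The cell is home under the clips. Now the switch.

```bash
python3 - <<'E'
from h import *
tray,unit=np.load("pose.npy")
for p in([.104,-.064,.14],[.104,-.064,.06],[.104,-.012,.06]): t=place(unit,[p])[0];print(t);delta(t,rot(unit[2]))
E
```

```text
[ 0.49551143 -0.15130303  0.14      ]
t 13.7 shift [-0.139  -0.0637  0.0248] rv [ 0.0002  0.001  -0.0022]
[ 0.49551143 -0.15130303  0.06      ]
t 13.7 shift [-0.1389 -0.0637  0.1048] rv [ 0.0002  0.001  -0.0022]
[ 0.45005508 -0.17655616  0.06      ]
t 13.7 shift [-0.1388 -0.0117  0.1048] rv [ 0.0002  0.001  -0.0022]
```

>>> drive_effector(
  ticks=[
    [[0,-0.05,-0.03,0,0,0,0],[0,-0.1,-0.064,0,0,0,0],[0,-0.139,-0.064,0.02,0,0,0],[0,-0.139,-0.064,0.025,0,0,0],[0,-0.139,-0.064,0.065,0,0,0],[0,-0.139,-0.064,0.105,0,0,0],[0,-0.139,-0.064,0.105,0,0,0],[0,-0.139,-0.064,0.105,0,0,0]],
  ],
  grip_force=20,
)

```text
t: 14.7
eef_pos: [0.4967, -0.1518, 0.0611]
tcp_rot: [[0.484, -0.875, 0.001], [-0.875, -0.484, -0.0], [0.001, -0.001, -1.0]]
wrist_force: [-0.2, 0.1, -0.5]
gripper_width: 0.002
grasp_force: 0.0
```

>>> drive_effector(
  ticks=[
    [[0,0,0.01,0,0,0,0],[0,0,0.02,0,0,0,0],[0,0,0.03,0,0,0,0],[0,0,0.04,0,0,0,0],[0,0,0.047,0,0,0,0],[0,0,0.053,0,0,0,0],[0,0,0.053,0,0,0,0]],
  ],
)

```text
t: 15.58
eef_pos: [0.4489, -0.177, 0.0601]
tcp_rot: [[0.484, -0.875, -0.001], [-0.875, -0.484, 0.001], [-0.001, 0.001, -1.0]]
wrist_force: [-0.1, 0.8, 0.2]
gripper_width: 0.003
grasp_force: 0.0
```

```bash
python3 - <<'E'
from h import *
im=arm.read_camera("scene");tray,unit=np.load("pose.npy")
e=proj("scene",place(unit,[[.104,.022,.069],[.104,.013,.073]]));print("expect over",e)
u=e[0].astype(int);print(blob(im,"red",(u[0]-14,u[1]-16,28,28))[0])
E
```

```text
expect over [[321.10899564 255.99772201]
 [320.68731272 252.02651738]]
[322.96774194 257.80645161]
```

>>> drive_effector(
  ticks=[
    [[0,0,0.002,0,0,0,0],[0,0,0.004,0,0,0,0],[0,0,0.004,0,0,0,0]],
  ],
)

```text
t: 16.0
eef_pos: [0.4461, -0.1787, 0.0602]
tcp_rot: [[0.484, -0.875, -0.0], [-0.875, -0.484, 0.0], [-0.0, 0.0, -1.0]]
wrist_force: [0.6, 0.2, 0.5]
gripper_width: 0.005
grasp_force: 0.2
```

>>> drive_effector(
  ticks=[
    [[0,0,-0.02,0,0,0,0],[0,0,-0.05,0,0,0,0],[0,0,-0.05,-0.05,0,0,0],[0,0,-0.05,-0.1,0,0,0],[0,0,-0.1,-0.14,0,0,0],[0,0,-0.15,-0.14,0,0,0],[0,0,-0.15,-0.14,0,0,0]],
  ],
)

```text
t: 16.88
eef_pos: [0.5805, -0.1035, 0.2005]
tcp_rot: [[0.487, -0.873, 0.002], [-0.873, -0.487, 0.0], [0.001, -0.002, -1.0]]
wrist_force: [-0.1, -1.1, -0.7]
gripper_width: 0.004
grasp_force: 0.0
```

```bash
python3 - <<'E'
from h import *
im={n:arm.read_camera(n) for n in P};tray,unit=np.load("pose.npy")
out=[]
for n in P:
    e=proj(n,place(unit,[[.104,.022,.069]]))[0].astype(int);print(n,e,blob(im[n],"red",(e[0]-10,e[1]-10,20,20))[0])
    a,b=(proj(n,place(unit,[[.04,0,.04]]))[0]-[40,30]).astype(int)
    k=cv2.resize(im[n][b:b+60,a:a+80,::-1],(400,300),interpolation=cv2.INTER_CUBIC);out.append(k)
b={n:blob(im[n],"red",(*(proj(n,place(unit,[[.104,.022,.069]]))[0].astype(int)-10),20,20))[0] for n in P}
X,e=tri(b);v=X-[unit[0],unit[1],0];c,s=np.cos(unit[2]),np.sin(unit[2]);print("ball in unit",c*v[0]+s*v[1],-s*v[0]+c*v[1],v[2],e)
cv2.imwrite("pics/end.png",np.hstack(out))
E
```

```text
scene [321 255] [321.59183673 255.93877551]
top [330 239] [329.80851064 239.36170213]
ball in unit 0.10297399086186379 0.020403370398877338 0.0673600524680785 0.20243367541627322
```

View pics/end.png

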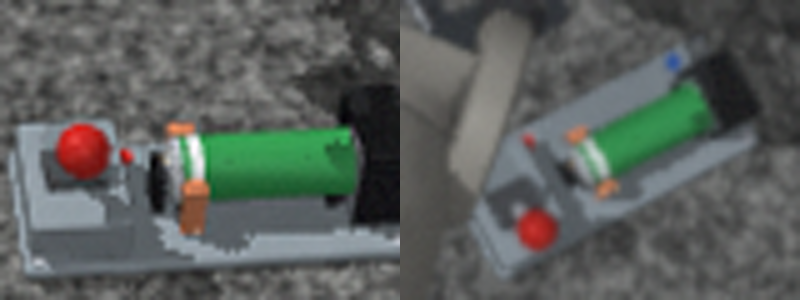

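The ball now sits at y = +20 mm, so the lever is about 0.97 rad over. The cell is level between the clips, and the arm is clear.

>>> drive_effector(
  ticks=[
    [[0,0,0,0,0,0,0],[0,0,0,0,0,0,0]],
  ],
)

```text
t: 17.23
eef_pos: [0.577, -0.1066, 0.2004]
tcp_rot: [[0.484, -0.875, -0.0], [-0.875, -0.484, 0.0], [-0.0, 0.0, -1.0]]
wrist_force: [-0.6, 1.0, -0.1]
gripper_width: 0.004
grasp_force: 0.0
```

```bash
python3 -c "
from plant import arm
print(arm.job_done())"
```

```text
the job is handed in; nothing more can be done
None
```

I handed the job in at about 17 s, with no verdict returned: in the last pictures the green cell is level in the power unit under both clips, and the switch lever is over at about 0.97 rad.

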